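# Seat the keyed chimney cap on the test boiler

## Task

Fit the chimney cap with the flat upright fin onto the copper test boiler: first rest its key crosswise on the boiler top, over the slot, then keep it lightly pressed down and turn it until the key drops into the slot and the cap's roof lies flat on the boiler top. Let go of it there, and leave the other cap, the one with the round knob, where it stands.

Things in the scene. Friction and masses are not known exactly. Their poses are not given: they have to be found in the camera images.
- keyed_cap: Loose black steel chimney cap, 0.15-0.31 kg, upright on its key. Bottom to top: key 54 (own x) x 20 (own y) x 16 mm high; flat round roof 92 mm across, 8 thick (16-24 mm above origin); upright flat fin to grip, 50 (x) x 14 (y) mm, 24-60 mm above origin. Fin and key are parallel; half a turn makes no difference. Origin: centre of key's underside, z up. Home: its origin is 74 mm above the boiler's.
- boiler: Fixed upright copper drum, 120 mm across (foot 128), flat rigid top 90 mm above origin (centre of underside). Slot in its middle 70 (own x) x 36 (own y) mm, 29 deep. The key enters if within 8 mm and about 15 deg; turned over 18 deg it rides on top. Set it down 45-90 deg across the slot; keep touching while turning. A few N suffice; over 60 N between cap and boiler is too much.
- round_cap: The other black steel cap, a bystander to leave where it stands: same 92 mm roof, but a round plug 54 mm across and 16 mm high below (too wide for the slot) and a round knob 30 mm across on top, 56 mm high in all. Loose, 0.25 kg. Origin: centre of its underside.
Things that resemble listed ones, but are neither listed nor needed, are in the scene too. Leave any turquoise look-alike of the boiler alone. Leave any turquoise look-alike of the keyed_cap alone.

How it is judged:
By the outcome, as a careful person would: the job done as asked, in the order asked, and still so for the second after the job is handed in, with the robot touching nothing.
It also fails if it takes over 48 s, if anything falls off the work surface, if the arm or the gripper's body presses on something with over 40 N, if the wrist force passes 120 N, or if a joint passes its speed limit or range.

## Robot

A 6-joint arm with a two-finger parallel gripper is mounted at the origin on the work surface. World frame = base frame: x ahead of the robot, y to its left, z up, the work surface at z = 0. Lengths are in m, angles in rad, forces in N, time in s.
With the tool pointing down it reaches from about 0.425 to 1.125 m from the base axis. Payload 14.9 kg.
Tool frame: the origin (TCP) lies midway between the tips of the shut fingers; the grasp point (between the pads) lies 19 mm behind it; z points along the fingers, y is the line along which they close (so a half turn about z gives the same grasp; the last joint's range is limited). The gripper opens to 91 mm and grips with 3 to 60 N. Pads are 32 mm wide; open, the fingers measure 118 mm over their backs; the gripper's body (76 mm by 178 mm) begins 60 mm behind the grasp point.
Start: joints at [-1.179, 0.379, 1.734, -0, 1.028, -0.033], TCP at [0.288, -0.638, 0.214] pointing down, gripper open.
Joint ranges: [-2.77, 2.77], [-0.74, 2.19], [0, 2.66], [-1.06, 4.2], [0.31, 2.87], [-3.08, 3.08]. Speed limits (rad/s): [1.89, 1.89, 2.39, 3.14, 3.14, 3.14].

## Interface

Orientations are given as a unit quaternion [w, x, y, z].
In Python, from station import robot gives the robot as it stands.
- The arm moves only by the tool servo_tool, never from a script. Its argument "deltas" is a list of rows, each an object of numbers: "dx", "dy", "dz": the shift along the world's x, y, z each as a share of 5 cm, from -1 to 1; "rx", "ry", "rz": the turn, a rotation vector about the world's x, y, z each as a share of 30 degrees, from -1 to 1; "grip": the opening, from -1 (shut) to 1 (fully open), so that 0 is half open. A call has 1 to 10 rows; each row shifts and turns the commanded pose from where the row before left it; what a row does not reach is not made up. A row lasts 1/10 s, in which the tool goes at most 50 mm and 8.59 degrees, less where a joint would pass 70% of its speed; a pose out of reach is approached as far as the arm can. A call with a number of a shift or a turn outside -1 to 1 is refused whole. A call with a gripper value outside its range is refused whole. The fingers move at their own pace and stop on an object; "grip_force" is the grip in N (left out, the last holds). Time passes only in rows, so rows that do not move let the fingers close. It gives the time, the measured TCP pose, the force, the opening and the grip force at its end, in the units of the state.
- robot.read_state(): the state, without advancing time (a new reading comes with each control period).
- robot.read_camera(name): name is "side" or "top" or "wrist"; returns a dict with "img" (480x640x3 uint8, red, green, blue), "fx", "fy", "cx", "cy" (pixels), "D" ([k1, k2, p1, p2, k3] as OpenCV has them; the pictures are not rectified), "R" (3x3) and "t" (3): a world point X has camera coordinates R X + t. Camera axes: x right, y down, z forward; pixel columns grow to the right and rows downward; lengths in m; the calibration is good to about 2 mm. A picture is of the moment at which its call begins. There is no depth.
- robot.hand_in(): hands the job in; it is judged then, once.
Trained networks look in a picture, given as the dict that the camera call returned (one of the last four; its "shot" number tells which), for a name from the list of things; names that differ only in an ending like _2 or _b are one class to them, and where a whole thing is asked for, a point or a joint stands for the part that bears it (a point fixed in the world has none). Each returns a list of dicts, best first, with "conf" (0 to 1); they miss things now and then, are a little off and sometimes report something else, mostly with a low value. They report only what shows in the picture. A call takes as long as a camera call. They do not tell look-alikes from the thing itself.
- robot.regions_of(picture, label): "mask" (480x640 bool, what is visible of it) and "extent" ([centre column, centre row, width, height] in pixels, round what is visible of it).
The state is a dict: "time": time; "qpos": joint angles; "joint_vel": joint speeds; "tau": joint torques, N m; "position": TCP position; "tool_rot": TCP orientation; "force": force on the tool from outside, world axes, zero at the start; "torque": the same for the moment, N m; "opening": finger opening in m; "grasp_force": force on a finger pad.
Only numpy, scipy, OpenCV 4.12 (cv2) and the standard library are available. Lean on these libraries where they do the work, as an engineer would, in place of code of your own. Each camera call takes 0.05 s, during which the arm holds its last target. There are 200 camera calls.

## Working session

There is one attempt and no reset: what is moved stays moved. The work goes in short steps, Python scripts to look and compute and a tool call to move; the robot and the scene stay as the last step left them, time stands still between calls to the robot, and variables do not carry over. Pictures are saved under pics/ and viewed, at most 10 in all, crops included, and the job is handed in when it is done.

Besides the shell and the picture viewer there is one more tool, called after "Request:" in YAML: its name, and indented under it one key for each argument. servo_tool: Moves the arm, as the interface text tells. Shift numbers are shares of 5 cm and turn numbers shares of 30 degrees, none past 1 either way. Its arguments: {"type":"object","properties":{"deltas":{"type":"array","items":{"type":"object","properties":{"dx":{"type":"number"},"dy":{"type":"number"},"dz":{"type":"number"},"rx":{"type":"number"},"ry":{"type":"number"},"rz":{"type":"number"},"grip":{"type":"number"}}}},"grip_force":{"type":"number"}},"required":["deltas"]}

```bash
mkdir -p pics
cat > h.py <<'E'
import numpy as np, cv2
from station import robot
def ray(p,uv):
    K=np.array([[p['fx'],0,p['cx']],[0,p['fy'],p['cy']],[0,0,1]])
    n=cv2.undistortPoints(np.array([[uv]],float),K,np.array(p['D'],float))[0,0]
    R=np.array(p['R']);t=np.array(p['t'])
    return -R.T@t, R.T@np.array([n[0],n[1],1.])
def atz(p,uv,z):
    o,d=ray(p,uv); return o+d*(z-o[2])/d[2]
def proj(p,X):
    K=np.array([[p['fx'],0,p['cx']],[0,p['fy'],p['cy']],[0,0,1]])
    return cv2.projectPoints(np.array(X,float).reshape(-1,1,3),cv2.Rodrigues(np.array(p['R']))[0],np.array(p['t'],float),K,np.array(p['D'],float))[0][:,0]
def save(n,img): cv2.imwrite('pics/'+n,cv2.cvtColor(np.ascontiguousarray(img),cv2.COLOR_RGB2BGR))
E
python3 - <<'E'
from h import *
for c in ['top','side']:
    p=robot.read_camera(c); save(c+'0.png',p['img'])
    print(c,-np.array(p['R']).T@np.array(p['t']))
    for l in ['keyed_cap','boiler','round_cap']:
        for r in robot.regions_of(p,l): print(l,round(r['conf'],2),np.round(r['extent']),p['img'][r['mask']].mean(0).round(), np.round(atz(p,r['extent'][:2],0.03 if l!='boiler' else .09),3))
E
```

```text
top [ 0.3006092  -0.02050857  1.10820708]
keyed_cap 0.9 [204. 151.  40.  43.] [79. 77. 75.] [0.616 0.239 0.03 ]
keyed_cap 0.7 [202. 204.  44.  47.] [ 52. 148. 139.] [0.498 0.239 0.03 ]
keyed_cap 0.3 [305. 174.  44.  45.] [84. 82. 81.] [0.56  0.018 0.03 ]
boiler 0.78 [431. 166.  61.  64.] [159. 105.  73.] [ 0.559 -0.243  0.09 ]
boiler 0.65 [447. 257.  68.  67.] [ 58. 145. 137.] [ 0.372 -0.266  0.09 ]
round_cap 0.84 [303. 175.  40.  43.] [82. 82. 81.] [0.559 0.022 0.03 ]
side [0.23312528 0.58440252 0.61569303]
keyed_cap 0.93 [222. 362.  59.  48.] [  8. 194. 175.] [0.491 0.255 0.03 ]
keyed_cap 0.8 [154. 341.  54.  47.] [93. 92. 90.] [0.615 0.249 0.03 ]
keyed_cap 0.29 [281. 181.  47.  63.] [209. 127.  68.] [ 0.576 -0.255  0.03 ]
boiler 0.7 [365. 185.  53.  61.] [ 13. 184. 168.] [ 0.361 -0.203  0.09 ]
boiler 0.67 [280. 182.  52.  59.] [209. 127.  68.] [ 0.542 -0.166  0.09 ]
boiler 0.61 [417. 180.  19.  53.] [ 23. 185. 168.] [ 0.255 -0.254  0.09 ]
round_cap 0.73 [241. 261.  45.  36.] [95. 94. 92.] [0.554 0.032 0.03 ]
```

Run:
```python
import cv2,numpy as np
a=cv2.imread('pics/top0.png');b=cv2.imread('pics/side0.png')
A=cv2.resize(a[110:310,160:500],None,fx=2.35,fy=2.35,interpolation=cv2.INTER_CUBIC)
cv2.imwrite('pics/topc.png',A[:600,:800])
f=lambda i,x,y:cv2.resize(i[y-40:y+40,x-40:x+40],(390,390),interpolation=cv2.INTER_CUBIC)[:295]
g=lambda i,x,y:cv2.resize(i[y-30:y+30,x-40:x+40],(400,300),interpolation=cv2.INTER_CUBIC)
cv2.imwrite('pics/crops.png',np.vstack([np.hstack([g(a,204,151),g(a,431,166)]),np.hstack([g(b,154,341),g(b,241,261)])]))
```

```text
(no output)
```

View pics/topc.png

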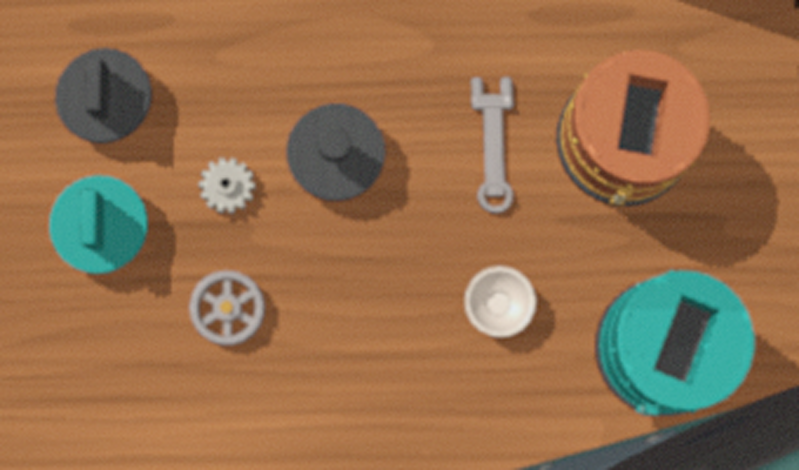

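View pics/crops.png

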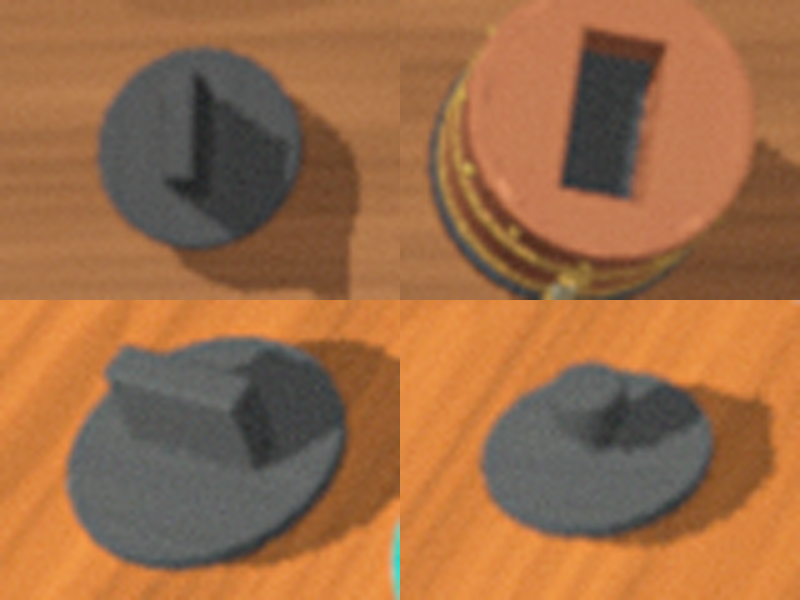

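Candidates for the cap in the top view are the black finned one (204,151), the turquoise finned one (202,204) and the black one with a round knob (303,175). Only (204,151) is black with a flat fin, so that is the keyed_cap, and the side crop at (154,341) confirms it. The copper boiler is at (431,166), and the turquoise boiler at (447,257) is the look-alike.

Run:
```python
from h import *
t=robot.read_camera('top'); s=robot.read_camera('side')
print('roof c', atz(t,(164+200/5,121+148/5),.024).round(4))
f=[atz(s,(114+x/5,311+(y-300)/5),.06)[:2] for x,y in [(125,347),(257,376),(240,408),(108,378)]]
f=np.array(f);print('fin',f.round(4).tolist(),f.mean(0),[np.degrees(np.arctan2(*(f[b]-f[a])[::-1])) for a,b in [(0,1),(3,2)]],np.linalg.norm(f[1]-f[0]),np.linalg.norm(f[2]-f[1]))
q=np.array([atz(t,(391+(x-400)/5,136+y/5),.09)[:2] for x,y in [(583,30),(665,42),(632,198),(562,187)]])
print('slot',q.round(4).tolist(),q.mean(0),[np.degrees(np.arctan2(*(q[a]-q[b])[::-1])) for a,b in [(0,3),(1,2)]],[np.linalg.norm(q[i]-q[i-1]) for i in range(4)])
# copper rim fit in top: hue mask
im=t['img'].astype(int); 
ex=[(x,y) for x,y in [(468,110),(752,125),(600,260),(500,200),(725,200)]]
r=np.array([atz(t,(391+(x-400)/5,136+y/5),.09)[:2] for x,y in ex])
A=np.c_[2*r,np.ones(len(r))];c=np.linalg.lstsq(A,(r**2).sum(1),rcond=None)[0];print('drum c',c[:2],np.sqrt(c[2]+c[0]**2+c[1]**2))
st=robot.read_state();print(st['time'],st['position'],st['tool_rot'],st['qpos'],st['force'],st['opening'])
```

```text
roof c [0.6193 0.2389 0.024 ]
fin [[0.6423, 0.2377], [0.594, 0.2358], [0.5926, 0.2487], [0.6404, 0.2503]] [0.61732598 0.24312362] [np.float64(-177.80650255985452), np.float64(-177.99211276921523)] 0.04830050263053082 0.012941589309820874
slot [[0.6094, -0.2385], [0.604, -0.2725], [0.5382, -0.2553], [0.5431, -0.2266]] [ 0.57366497 -0.2482371 ] [np.float64(-10.201174859956105), np.float64(-14.674009863290864)] [np.float64(0.06734851313457449), np.float64(0.03439758254515973), np.float64(0.06804551312783312), np.float64(0.029084185688784157)]
drum c [ 0.57162803 -0.24792624] 0.058547765214124775
0.5 [ 0.28848777 -0.63777855  0.2138818 ] [-4.11655742e-05  9.77527085e-01  2.10809859e-01 -1.19919608e-05] [-1.17929353e+00  3.78951489e-01  1.73422811e+00 -1.04299699e-05
  1.02849834e+00 -3.32985424e-02] [ 0.63989466 -0.28138328 -0.50044761] 0.09117168949683792
```

Request:
servo_tool:
  deltas:
    - {"dx": 0.33,"dy": 0.88,"rz": -0.037,"grip": 1}
    - {"dx": 0.33,"dy": 0.88,"rz": -0.037,"grip": 1}
    - {"dx": 0.33,"dy": 0.88,"rz": -0.037,"grip": 1}
    - {"dx": 0.33,"dy": 0.88,"rz": -0.037,"grip": 1}
    - {"dx": 0.33,"dy": 0.88,"rz": -0.037,"grip": 1}
    - {"dx": 0.33,"dy": 0.88,"rz": -0.037,"grip": 1}
    - {"dx": 0.33,"dy": 0.88,"rz": -0.037,"grip": 1}
    - {"dx": 0.33,"dy": 0.88,"rz": -0.037,"grip": 1}
    - {"dx": 0.33,"dy": 0.88,"rz": -0.037,"grip": 1}
    - {"dx": 0.33,"dy": 0.88,"rz": -0.037,"grip": 1}

```text
schema error: expected keys dx, dy, dz, rx, ry, rz, grip
```

Request:
servo_tool:
  deltas:
    - {"dx": 0.33,"dy": 0.88,"dz": 0,"rx": 0,"ry": 0,"rz": -0.037,"grip": 1}
    - {"dx": 0.33,"dy": 0.88,"dz": 0,"rx": 0,"ry": 0,"rz": -0.037,"grip": 1}
    - {"dx": 0.33,"dy": 0.88,"dz": 0,"rx": 0,"ry": 0,"rz": -0.037,"grip": 1}
    - {"dx": 0.33,"dy": 0.88,"dz": 0,"rx": 0,"ry": 0,"rz": -0.037,"grip": 1}
    - {"dx": 0.33,"dy": 0.88,"dz": 0,"rx": 0,"ry": 0,"rz": -0.037,"grip": 1}
    - {"dx": 0.33,"dy": 0.88,"dz": 0,"rx": 0,"ry": 0,"rz": -0.037,"grip": 1}
    - {"dx": 0.33,"dy": 0.88,"dz": 0,"rx": 0,"ry": 0,"rz": -0.037,"grip": 1}
    - {"dx": 0.33,"dy": 0.88,"dz": 0,"rx": 0,"ry": 0,"rz": -0.037,"grip": 1}
    - {"dx": 0.33,"dy": 0.88,"dz": 0,"rx": 0,"ry": 0,"rz": -0.037,"grip": 1}
    - {"dx": 0.33,"dy": 0.88,"dz": 0,"rx": 0,"ry": 0,"rz": -0.037,"grip": 1}

```text
time: 1.5
position: [0.4539, -0.1961, 0.2143]
tool_rot: [0.0, 0.993, 0.115, 0.0]
force: [-0.0, -0.3, -0.8]
opening: 0.0911
grasp_force: 0.0
```

Request:
servo_tool:
  deltas:
    - {"dx": 0.33,"dy": 0.88,"dz": 0,"rx": 0,"ry": 0,"rz": -0.037,"grip": 1}
    - {"dx": 0.33,"dy": 0.88,"dz": 0,"rx": 0,"ry": 0,"rz": -0.037,"grip": 1}
    - {"dx": 0.33,"dy": 0.88,"dz": 0,"rx": 0,"ry": 0,"rz": -0.037,"grip": 1}
    - {"dx": 0.33,"dy": 0.88,"dz": 0,"rx": 0,"ry": 0,"rz": -0.037,"grip": 1}
    - {"dx": 0.33,"dy": 0.88,"dz": 0,"rx": 0,"ry": 0,"rz": -0.037,"grip": 1}
    - {"dx": 0.33,"dy": 0.88,"dz": 0,"rx": 0,"ry": 0,"rz": -0.037,"grip": 1}
    - {"dx": 0.33,"dy": 0.88,"dz": 0,"rx": 0,"ry": 0,"rz": -0.037,"grip": 1}
    - {"dx": 0.33,"dy": 0.88,"dz": 0,"rx": 0,"ry": 0,"rz": -0.037,"grip": 1}
    - {"dx": 0.33,"dy": 0.88,"dz": 0,"rx": 0,"ry": 0,"rz": -0.037,"grip": 1}
    - {"dx": 0.33,"dy": 0.88,"dz": 0,"rx": 0,"ry": 0,"rz": -0.037,"grip": 1}

```text
time: 2.5
position: [0.6189, 0.2443, 0.214]
tool_rot: [-0.0, 1.0, 0.018, 0.0]
force: [1.2, -0.2, -0.5]
opening: 0.0913
grasp_force: 0.0
```

Run:
```python
from h import *
p=robot.read_camera('wrist'); np.savez('w.npz',**{k:np.array(p[k]) for k in ['fx','fy','cx','cy','D','R','t']})
st=robot.read_state();print(st['position'],st['tool_rot'],st['qpos'])
im=p['img'].copy()
c=np.array([.618,.241]);print(proj(p,[[*c,.024]]))
for l in ['keyed_cap','round_cap']:
    for r in robot.regions_of(p,l): print(l,r['conf'],r['extent'],atz(p,r['extent'][:2],.024))
save('w1.png',im)
```

```text
[0.62086366 0.24932675 0.21434036] [-9.26477625e-04  9.99827833e-01  1.85038701e-02  1.02643840e-03] [3.46596723e-01 3.29949168e-01 1.80131318e+00 1.29202026e-03
 1.00779022e+00 1.87969496e+00]
[[326.22245946 215.99342651]]
keyed_cap 0.82 [320.0, 319.9, 72.6, 73.3] [0.49819876 0.24343023 0.024     ]
round_cap 0.78 [519.5, 261.9, 83.1, 60.3] [0.57475645 0.02720131 0.024     ]
```

View pics/w1.png

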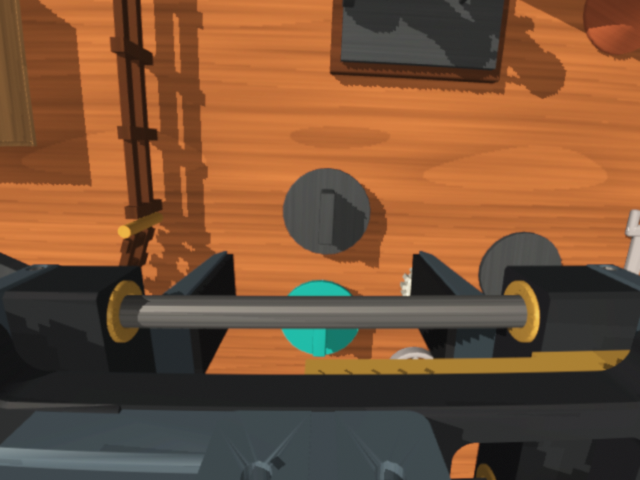

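The wrist view shows the black finned cap with its roof centred near (326,211) and its fin upright at columns 320–333. The turquoise look-alike lies below it at (320,318).

Run:
```python
from h import *
p={k:v for k,v in np.load('w.npz').items()}
print(atz(p,(326.5,211),.024))
im=cv2.imread('pics/w1.png')[150:270,270:390]; cv2.imwrite('pics/w1c.png',cv2.resize(im,(600,600),interpolation=cv2.INTER_CUBIC))
print([atz(p,u,.06).round(4) for u in [(320,189.5),(333,190),(320,244)]])
st=robot.read_state();print(st['position'])
```

```text
[0.62330624 0.24091431 0.024     ]
[array([0.6497, 0.2483, 0.06  ]), array([0.6497, 0.2363, 0.06  ]), array([0.5974, 0.2465, 0.06  ])]
[0.61882588 0.24434008 0.21367039]
```

View pics/w1c.png

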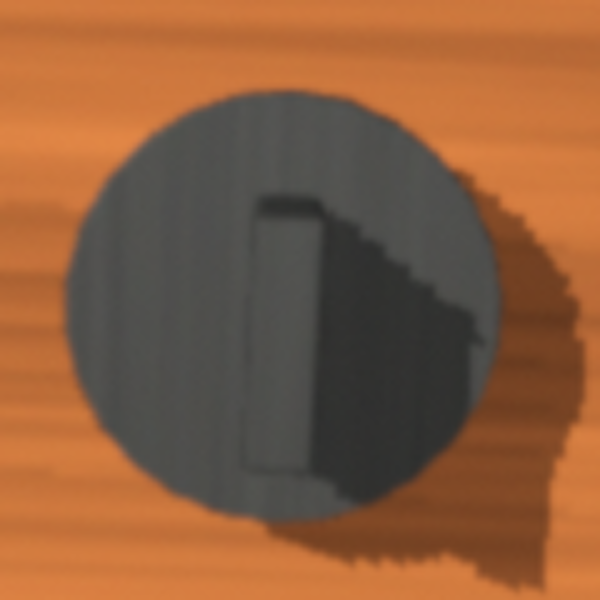

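Request:
servo_tool:
  deltas:
    - {"dx": 0.03,"dy": -0.02,"dz": -0.5,"rx": 0,"ry": 0,"rz": 0,"grip": 1}
    - {"dx": 0,"dy": 0,"dz": -0.6,"rx": 0,"ry": 0,"rz": 0,"grip": 1}
    - {"dx": 0,"dy": 0,"dz": -0.6,"rx": 0,"ry": 0,"rz": 0,"grip": 1}
    - {"dx": 0,"dy": 0,"dz": -0.6,"rx": 0,"ry": 0,"rz": 0,"grip": 1}
    - {"dx": 0,"dy": 0,"dz": -0.5,"rx": 0,"ry": 0,"rz": 0,"grip": 1}
    - {"dx": 0,"dy": 0,"dz": -0.4,"rx": 0,"ry": 0,"rz": 0,"grip": 1}
    - {"dx": 0,"dy": 0,"dz": -0.3,"rx": 0,"ry": 0,"rz": 0,"grip": 1}
    - {"dx": 0,"dy": 0,"dz": 0,"rx": 0,"ry": 0,"rz": 0,"grip": 1}
    - {"dx": 0,"dy": 0,"dz": 0,"rx": 0,"ry": 0,"rz": 0,"grip": 1}

```text
time: 3.55
position: [0.6202, 0.2409, 0.0395]
tool_rot: [-0.0, 1.0, 0.019, 0.0]
force: [0.8, -0.3, 1.2]
opening: 0.0909
grasp_force: 0.0
```

Run:
```python
from h import *
p=robot.read_camera('side');save('s1.png',cv2.resize(p['img'][280:400,90:250],(800,600)))
st=robot.read_state();print(st['position'],st['force'])
```

```text
[0.62060568 0.24108829 0.03999935] [-0.18151928 -0.5645507  -0.46111717]
```

View pics/s1.png

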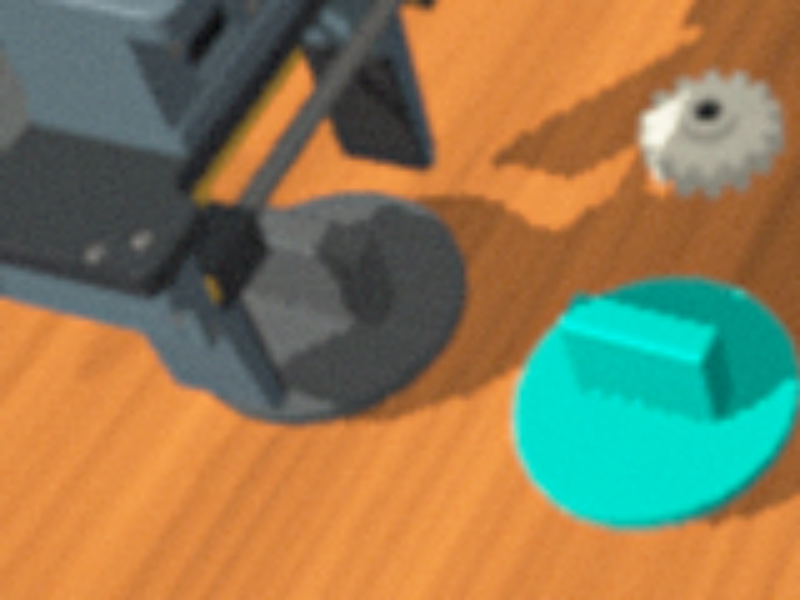

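The open fingers straddle the black cap's fin, which is at about (310,290) in the crop. The turquoise cap at (655,400) is clear. I'll lower a little more and close.

Request:
servo_tool:
  deltas:
    - {"dx": 0,"dy": 0,"dz": -0.17,"rx": 0,"ry": 0,"rz": 0,"grip": 1}
    - {"dx": 0,"dy": 0,"dz": 0,"rx": 0,"ry": 0,"rz": 0,"grip": 0}
    - {"dx": 0,"dy": 0,"dz": 0,"rx": 0,"ry": 0,"rz": 0,"grip": -0.4}
    - {"dx": 0,"dy": 0,"dz": 0,"rx": 0,"ry": 0,"rz": 0,"grip": -1}
    - {"dx": 0,"dy": 0,"dz": 0,"rx": 0,"ry": 0,"rz": 0,"grip": -1}
    - {"dx": 0,"dy": 0,"dz": 0,"rx": 0,"ry": 0,"rz": 0,"grip": -1}
    - {"dx": 0,"dy": 0,"dz": 0,"rx": 0,"ry": 0,"rz": 0,"grip": -1}
    - {"dx": 0,"dy": 0,"dz": 0,"rx": 0,"ry": 0,"rz": 0,"grip": -1}
    - {"dx": 0,"dy": 0,"dz": 0,"rx": 0,"ry": 0,"rz": 0,"grip": -1}
    - {"dx": 0,"dy": 0,"dz": 0,"rx": 0,"ry": 0,"rz": 0,"grip": -1}
  grip_force: 40

```text
time: 4.6
position: [0.62, 0.2412, 0.0304]
tool_rot: [-0.0, 1.0, 0.019, 0.0]
force: [0.2, 0.3, 0.3]
opening: 0.0223
grasp_force: 0.0
```

Request:
servo_tool:
  deltas:
    - {"dx": 0,"dy": 0,"dz": 0,"rx": 0,"ry": 0,"rz": 0,"grip": -1}
    - {"dx": 0,"dy": 0,"dz": 0,"rx": 0,"ry": 0,"rz": 0,"grip": -1}
    - {"dx": 0,"dy": 0,"dz": 0,"rx": 0,"ry": 0,"rz": 0,"grip": -1}
    - {"dx": 0,"dy": 0,"dz": 0,"rx": 0,"ry": 0,"rz": 0,"grip": -1}

```text
time: 5.0
position: [0.62, 0.2412, 0.0304]
tool_rot: [0.0, 1.0, 0.019, -0.0]
force: [-1.0, -0.1, 0.0]
opening: 0.0136
grasp_force: 40.0
```

Request:
servo_tool:
  deltas:
    - {"dx": 0,"dy": 0,"dz": 0.3,"rx": 0,"ry": 0,"rz": 0,"grip": -1}
    - {"dx": 0,"dy": 0,"dz": 0.7,"rx": 0,"ry": 0,"rz": 0,"grip": -1}
    - {"dx": 0,"dy": 0,"dz": 0.8,"rx": 0,"ry": 0,"rz": 0,"grip": -1}
    - {"dx": 0,"dy": 0,"dz": 0.8,"rx": 0,"ry": 0,"rz": 0,"grip": -1}
    - {"dx": 0,"dy": -0.3,"dz": 0.6,"rx": 0,"ry": 0,"rz": 0,"grip": -1}
    - {"dx": -0.2,"dy": -0.6,"dz": 0.4,"rx": 0,"ry": 0,"rz": 0,"grip": -1}
    - {"dx": -0.3,"dy": -0.8,"dz": 0.2,"rx": 0,"ry": 0,"rz": 0,"grip": -1}
    - {"dx": -0.3,"dy": -0.8,"dz": 0.2,"rx": 0,"ry": 0,"rz": 0,"grip": -1}
    - {"dx": -0.3,"dy": -0.8,"dz": 0.2,"rx": 0,"ry": 0,"rz": 0,"grip": -1}
    - {"dx": -0.3,"dy": -0.8,"dz": 0.2,"rx": 0,"ry": 0,"rz": 0,"grip": -1}

```text
time: 6.0
position: [0.5489, 0.0349, 0.2517]
tool_rot: [0.0, 1.0, 0.019, 0.0]
force: [-0.2, -0.4, -2.5]
opening: 0.0137
grasp_force: 40.0
```

Request:
servo_tool:
  deltas:
    - {"dx": -0.3,"dy": -0.8,"dz": 0,"rx": 0,"ry": 0,"rz": 0,"grip": -1}
    - {"dx": -0.3,"dy": -0.8,"dz": 0,"rx": 0,"ry": 0,"rz": 0,"grip": -1}
    - {"dx": -0.3,"dy": -0.8,"dz": 0,"rx": 0,"ry": 0,"rz": 0,"grip": -1}
    - {"dx": -0.3,"dy": -0.8,"dz": 0,"rx": 0,"ry": 0,"rz": 0,"grip": -1}
    - {"dx": -0.3,"dy": -0.8,"dz": 0,"rx": 0,"ry": 0,"rz": 0,"grip": -1}
    - {"dx": -0.1,"dy": -0.8,"dz": 0,"rx": 0,"ry": 0,"rz": 0,"grip": -1}
    - {"dx": 0,"dy": -0.5,"dz": 0,"rx": 0,"ry": 0,"rz": 0,"grip": -1}
    - {"dx": 0,"dy": -0.4,"dz": 0,"rx": 0,"ry": 0,"rz": 0,"grip": -1}
    - {"dx": 0,"dy": 0,"dz": 0,"rx": 0,"ry": 0,"rz": 0,"grip": -1}
    - {"dx": 0,"dy": 0,"dz": 0,"rx": 0,"ry": 0,"rz": 0,"grip": -1}

```text
time: 7.0
position: [0.4697, -0.2487, 0.2508]
tool_rot: [-0.0, 1.0, 0.018, 0.0]
force: [-0.3, 0.4, -3.0]
opening: 0.014
grasp_force: 40.0
```

Run:
```python
from h import *
p=robot.read_camera('wrist'); np.savez('w2.npz',**{k:np.array(p[k]) for k in ['fx','fy','cx','cy','D','R','t']})
st=robot.read_state();print(st['time'],st['position'],st['opening'],st['force'])
c=proj(p,[[.572,-.248,.09]])[0].round().astype(int);print(c)
save('w2.png',p['img'])
```

```text
7.05 [ 0.4698117  -0.24827811  0.25078633] 0.014237612480720908 [-0.05273356  0.10194634 -3.07653125]
[327 109]
```

View pics/w2.png

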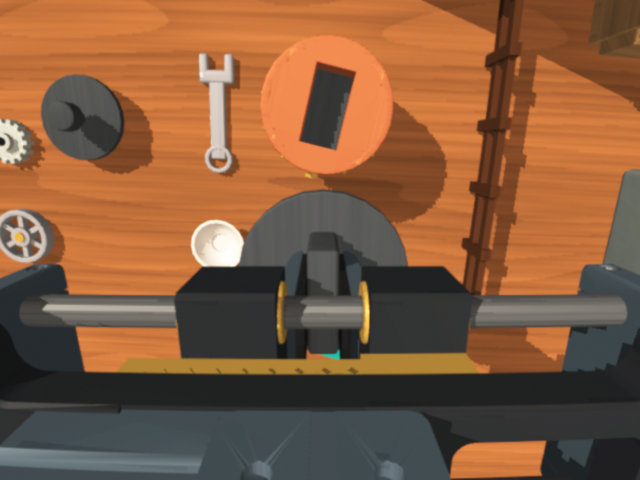

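The copper boiler top is centred near (327,105), with slot corners at about (314,62), (355,71), (338,150) and (300,140). The held cap's roof spans columns 240–407 and its top edge is at row 191.

Run:
```python
from h import *
p={k:v for k,v in np.load('w2.npz').items()}
q=np.array([atz(p,u,.09)[:2] for u in [(314,62),(355,71),(338,150),(300,140)]])
print('slot',q.round(4).tolist(),q.mean(0),[np.degrees(np.arctan2(*(q[a]-q[b])[::-1])) for a,b in [(0,3),(1,2)]],[np.linalg.norm(q[i]-q[i-1]) for i in range(4)])
r=np.array([atz(p,u,.09)[:2] for u in [(261,105),(392,105),(327,36),(327,174)]]);print('drum',r[:2].mean(0)[1],r[2:].mean(0)[0],r[0]-r[1],r[2]-r[3])
z=.2508-.0304+.024
print('cap front edge',atz(p,(323.5,191),z),'exp',.4698+.046,atz(p,(240,270),z),atz(p,(407,270),z))
```

```text
slot [[0.6112, -0.2356], [0.6052, -0.2718], [0.5367, -0.2599], [0.5444, -0.2248]] [ 0.57436617 -0.24802302] [np.float64(-9.161809285877597), np.float64(-9.839057280109403)] [np.float64(0.0677437127031381), np.float64(0.03678243952249835), np.float64(0.06953727876980557), np.float64(0.03601531248240431)]
drum -0.24786073381511395 0.5735372271813799 [-0.00424304  0.11754781] [0.11824965 0.00454258]
cap front edge [ 0.51714452 -0.24695191  0.2444    ] exp 0.5158 [ 0.47324995 -0.20371418  0.2444    ] [ 0.47645566 -0.29326881  0.2444    ]
```

Request:
servo_tool:
  deltas:
    - {"dx": 0.3,"dy": 0,"dz": 0,"rx": 0,"ry": 0,"rz": 0.23,"grip": -1}
    - {"dx": 0.3,"dy": 0,"dz": 0,"rx": 0,"ry": 0,"rz": 0.23,"grip": -1}
    - {"dx": 0.3,"dy": 0,"dz": 0,"rx": 0,"ry": 0,"rz": 0.23,"grip": -1}
    - {"dx": 0.3,"dy": 0,"dz": 0,"rx": 0,"ry": 0,"rz": 0.23,"grip": -1}
    - {"dx": 0.3,"dy": 0,"dz": 0,"rx": 0,"ry": 0,"rz": 0.23,"grip": -1}
    - {"dx": 0.3,"dy": 0,"dz": -0.3,"rx": 0,"ry": 0,"rz": 0.23,"grip": -1}
    - {"dx": 0.26,"dy": 0,"dz": -0.5,"rx": 0,"ry": 0,"rz": 0.22,"grip": -1}
    - {"dx": 0,"dy": 0,"dz": -0.5,"rx": 0,"ry": 0,"rz": 0,"grip": -1}
    - {"dx": 0,"dy": 0,"dz": -0.4,"rx": 0,"ry": 0,"rz": 0,"grip": -1}
    - {"dx": 0,"dy": 0,"dz": -0.3,"rx": 0,"ry": 0,"rz": 0,"grip": -1}

```text
time: 8.05
position: [0.5727, -0.2475, 0.1492]
tool_rot: [-0.001, 0.906, 0.424, -0.0]
force: [0.1, 0.4, -2.7]
opening: 0.0139
grasp_force: 40.0
```

Request:
servo_tool:
  deltas:
    - {"dx": 0,"dy": 0,"dz": -0.2,"rx": 0,"ry": 0,"rz": 0,"grip": -1}
    - {"dx": 0,"dy": 0,"dz": -0.2,"rx": 0,"ry": 0,"rz": 0,"grip": -1}
    - {"dx": 0,"dy": 0,"dz": -0.06,"rx": 0,"ry": 0,"rz": 0,"grip": -1}
    - {"dx": 0,"dy": 0,"dz": 0,"rx": 0,"ry": 0,"rz": 0,"grip": -1}
    - {"dx": 0,"dy": 0,"dz": 0,"rx": 0,"ry": 0,"rz": 0,"grip": -1}

```text
time: 8.55
position: [0.5733, -0.249, 0.1281]
tool_rot: [0.0, 0.906, 0.424, 0.0]
force: [1.2, -0.1, -2.1]
opening: 0.0136
grasp_force: 40.0
```

Request:
servo_tool:
  deltas:
    - {"dx": 0,"dy": 0,"dz": -0.05,"rx": 0,"ry": 0,"rz": 0,"grip": -1}
    - {"dx": 0,"dy": 0,"dz": -0.05,"rx": 0,"ry": 0,"rz": 0,"grip": -1}
    - {"dx": 0,"dy": 0,"dz": 0,"rx": 0,"ry": 0,"rz": 0,"grip": -1}

```text
time: 8.85
position: [0.5729, -0.2488, 0.1222]
tool_rot: [-0.0, 0.906, 0.424, -0.0]
force: [-0.2, 0.2, -3.3]
opening: 0.0136
grasp_force: 40.0
```

Request:
servo_tool:
  deltas:
    - {"dx": 0,"dy": 0,"dz": -0.02,"rx": 0,"ry": 0,"rz": 0,"grip": -1}
    - {"dx": 0,"dy": 0,"dz": 0,"rx": 0,"ry": 0,"rz": 0,"grip": -1}

```text
time: 9.05
position: [0.573, -0.2488, 0.1213]
tool_rot: [-0.0, 0.906, 0.424, -0.0]
force: [-0.3, -0.2, -3.0]
opening: 0.0139
grasp_force: 40.0
```

Request:
servo_tool:
  deltas:
    - {"dx": 0,"dy": 0,"dz": -0.02,"rx": 0,"ry": 0,"rz": 0,"grip": -1}
    - {"dx": 0,"dy": 0,"dz": 0,"rx": 0,"ry": 0,"rz": 0,"grip": -1}

```text
time: 9.25
position: [0.5731, -0.2489, 0.1206]
tool_rot: [0.0, 0.906, 0.424, 0.0]
force: [-1.0, 0.2, 0.6]
opening: 0.014
grasp_force: 40.0
```

Contact has begun, with Fz rising from −3 to 0.6. I'll press slightly more.

Request:
servo_tool:
  deltas:
    - {"dx": 0,"dy": 0,"dz": -0.02,"rx": 0,"ry": 0,"rz": 0,"grip": -1}
    - {"dx": 0,"dy": 0,"dz": 0,"rx": 0,"ry": 0,"rz": 0,"grip": -1}

```text
time: 9.45
position: [0.5732, -0.2489, 0.1206]
tool_rot: [0.0, 0.906, 0.424, -0.0]
force: [-5.7, 1.8, 15.3]
opening: 0.0137
grasp_force: 40.0
```

Request:
servo_tool:
  deltas:
    - {"dx": 0,"dy": 0,"dz": 0.006,"rx": 0,"ry": 0,"rz": -0.1,"grip": -1}
    - {"dx": 0,"dy": 0,"dz": 0,"rx": 0,"ry": 0,"rz": -0.15,"grip": -1}
    - {"dx": 0,"dy": 0,"dz": 0,"rx": 0,"ry": 0,"rz": -0.15,"grip": -1}
    - {"dx": 0,"dy": 0,"dz": 0,"rx": 0,"ry": 0,"rz": -0.15,"grip": -1}
    - {"dx": 0,"dy": 0,"dz": 0,"rx": 0,"ry": 0,"rz": -0.15,"grip": -1}

```text
time: 9.95
position: [0.5737, -0.2491, 0.1206]
tool_rot: [0.001, 0.968, 0.25, 0.001]
force: [-1.3, 0.1, 5.2]
opening: 0.0143
grasp_force: 40.0
```

Request:
servo_tool:
  deltas:
    - {"dx": 0,"dy": 0,"dz": 0,"rx": 0,"ry": 0,"rz": -0.15,"grip": -1}
    - {"dx": 0,"dy": 0,"dz": 0,"rx": 0,"ry": 0,"rz": -0.15,"grip": -1}
    - {"dx": 0,"dy": 0,"dz": 0,"rx": 0,"ry": 0,"rz": -0.15,"grip": -1}

```text
time: 10.25
position: [0.5737, -0.2491, 0.1204]
tool_rot: [0.0, 0.991, 0.135, 0.001]
force: [0.3, -0.6, 4.8]
opening: 0.0142
grasp_force: 40.0
```

Request:
servo_tool:
  deltas:
    - {"dx": 0,"dy": 0,"dz": -0.003,"rx": 0,"ry": 0,"rz": -0.15,"grip": -1}
    - {"dx": 0,"dy": 0,"dz": -0.003,"rx": 0,"ry": 0,"rz": -0.15,"grip": -1}
    - {"dx": 0,"dy": 0,"dz": -0.01,"rx": 0,"ry": 0,"rz": -0.15,"grip": -1}
    - {"dx": 0,"dy": 0,"dz": -0.01,"rx": 0,"ry": 0,"rz": -0.15,"grip": -1}
    - {"dx": 0,"dy": 0,"dz": -0.01,"rx": 0,"ry": 0,"rz": -0.15,"grip": -1}
    - {"dx": 0,"dy": 0,"dz": -0.01,"rx": 0,"ry": 0,"rz": -0.1,"grip": -1}
    - {"dx": 0,"dy": 0,"dz": -0.01,"rx": 0,"ry": 0,"rz": 0,"grip": -1}

```text
time: 10.95
position: [0.573, -0.2488, 0.1168]
tool_rot: [-0.0, 0.996, -0.086, -0.0]
force: [0.0, -0.0, -2.0]
opening: 0.014
grasp_force: 40.0
```

The key is in the slot: z is below 0.120 with no contact force. I'll lower the roof onto the boiler top.

Request:
servo_tool:
  deltas:
    - {"dx": 0,"dy": 0,"dz": -0.05,"rx": 0,"ry": 0,"rz": 0,"grip": -1}
    - {"dx": 0,"dy": 0,"dz": -0.05,"rx": 0,"ry": 0,"rz": 0,"grip": -1}
    - {"dx": 0,"dy": 0,"dz": -0.05,"rx": 0,"ry": 0,"rz": 0,"grip": -1}
    - {"dx": 0,"dy": 0,"dz": -0.05,"rx": 0,"ry": 0,"rz": 0,"grip": -1}
    - {"dx": 0,"dy": 0,"dz": 0,"rx": 0,"ry": 0,"rz": 0,"grip": -1}

```text
time: 11.45
position: [0.5728, -0.2487, 0.1065]
tool_rot: [-0.0, 0.996, -0.086, -0.0]
force: [-0.0, 0.1, -2.5]
opening: 0.0143
grasp_force: 40.0
```

Request:
servo_tool:
  deltas:
    - {"dx": 0,"dy": 0,"dz": -0.02,"rx": 0,"ry": 0,"rz": 0,"grip": -1}
    - {"dx": 0,"dy": 0,"dz": 0,"rx": 0,"ry": 0,"rz": 0,"grip": -1}

```text
time: 11.65
position: [0.573, -0.2488, 0.1059]
tool_rot: [-0.0, 0.996, -0.086, -0.0]
force: [0.3, -0.3, -2.1]
opening: 0.0135
grasp_force: 40.0
```

Request:
servo_tool:
  deltas:
    - {"dx": 0,"dy": 0,"dz": -0.02,"rx": 0,"ry": 0,"rz": 0,"grip": -1}
    - {"dx": 0,"dy": 0,"dz": 0,"rx": 0,"ry": 0,"rz": 0,"grip": -1}

```text
time: 11.85
position: [0.573, -0.2488, 0.1049]
tool_rot: [-0.0, 0.996, -0.086, -0.0]
force: [0.2, -0.0, -2.5]
opening: 0.0139
grasp_force: 40.0
```

Request:
servo_tool:
  deltas:
    - {"dx": 0,"dy": 0,"dz": -0.015,"rx": 0,"ry": 0,"rz": 0,"grip": -1}
    - {"dx": 0,"dy": 0,"dz": 0,"rx": 0,"ry": 0,"rz": 0,"grip": -1}

```text
time: 12.05
position: [0.5731, -0.2488, 0.1049]
tool_rot: [-0.0, 0.996, -0.086, -0.0]
force: [-4.0, 2.3, 6.8]
opening: 0.0141
grasp_force: 40.0
```

The roof has made contact at the expected height. I'll release and lift away.

Request:
servo_tool:
  deltas:
    - {"dx": 0,"dy": 0,"dz": 0.006,"rx": 0,"ry": 0,"rz": 0,"grip": -1}
    - {"dx": 0,"dy": 0,"dz": 0,"rx": 0,"ry": 0,"rz": 0,"grip": -0.4}
    - {"dx": 0,"dy": 0,"dz": 0,"rx": 0,"ry": 0,"rz": 0,"grip": 0}
    - {"dx": 0,"dy": 0,"dz": 0,"rx": 0,"ry": 0,"rz": 0,"grip": 0}
    - {"dx": 0,"dy": 0,"dz": 0,"rx": 0,"ry": 0,"rz": 0,"grip": 0}
    - {"dx": 0,"dy": 0,"dz": 0,"rx": 0,"ry": 0,"rz": 0,"grip": 0}

```text
time: 12.65
position: [0.573, -0.2488, 0.1044]
tool_rot: [-0.0, 0.996, -0.086, -0.0]
force: [0.6, 0.5, 0.1]
opening: 0.0453
grasp_force: 0.0
```

Request:
servo_tool:
  deltas:
    - {"dx": 0,"dy": 0,"dz": 0.3,"rx": 0,"ry": 0,"rz": 0,"grip": 0}
    - {"dx": 0,"dy": 0,"dz": 0.5,"rx": 0,"ry": 0,"rz": 0,"grip": 0}
    - {"dx": 0,"dy": 0,"dz": 0.6,"rx": 0,"ry": 0,"rz": 0,"grip": 0}
    - {"dx": 0,"dy": 0,"dz": 0.6,"rx": 0,"ry": 0,"rz": 0,"grip": 0}
    - {"dx": -0.5,"dy": 0,"dz": 0.3,"rx": 0,"ry": 0,"rz": 0,"grip": 0}
    - {"dx": -0.6,"dy": 0,"dz": 0.2,"rx": 0,"ry": 0,"rz": 0,"grip": 0}
    - {"dx": -0.6,"dy": 0,"dz": 0,"rx": 0,"ry": 0,"rz": 0,"grip": 0}
    - {"dx": 0,"dy": 0,"dz": 0,"rx": 0,"ry": 0,"rz": 0,"grip": 0}
    - {"dx": 0,"dy": 0,"dz": 0,"rx": 0,"ry": 0,"rz": 0,"grip": 0}

```text
time: 13.55
position: [0.4882, -0.2491, 0.2307]
tool_rot: [0.0, 0.996, -0.086, 0.001]
force: [-0.3, -0.4, 0.8]
opening: 0.0452
grasp_force: 0.0
```

Run:
```python
from h import *
w=robot.read_camera('wrist'); s=robot.read_camera('side')
save('fin.png',np.hstack([cv2.resize(w['img'][0:260,200:460],(400,400)),cv2.resize(s['img'][120:240,220:340],(400,400))]))
```

```text
(no output)
```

View pics/fin.png

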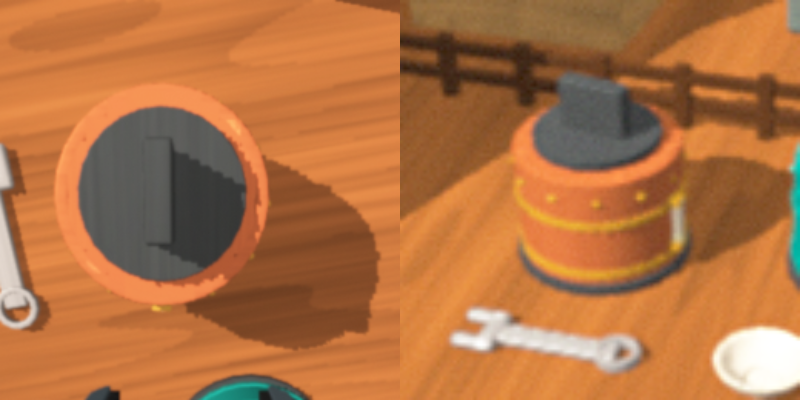

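The cap's roof lies flat and centred on the copper boiler, at (162,193) in the wrist crop and (598,133) in the side crop. The gripper is clear of it.

```bash
python3 -c "
from station import robot
print(robot.hand_in())"
```

```text
the job is handed in; nothing more can be done
None
```

The finned cap is on the copper boiler with its key in the slot and its roof flat on top. I released it, handed the job in at about 13.7 s, and did not touch the round-knob cap or the turquoise look-alikes.

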